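# Assemble the small test-sieve set on the shaker base

## Robot

A 6-joint arm with a two-finger parallel gripper is mounted at the origin on a cart in front of the work surface, level with it; the furniture and walls round the work are solid. World frame = base frame: x ahead of the robot, y to its left, z up, the work surface at z = 0. Lengths are in m, angles in degrees, forces in N, time in s.
With the tool pointing down it reaches from about 0.35 to 0.875 m from the base axis. Payload 4.2 kg.
Tool frame: the origin (TCP) lies midway between the tips of the shut fingers; the grasp point (between the pads) lies 19 mm behind it; z points along the fingers, y is the line along which they close (so a half turn about z gives the same grasp; the last joint's range is limited). The gripper opens to 87 mm and grips with 3 to 60 N. Pads are 19 mm wide; open, the fingers measure 117 mm over their backs; the gripper's body (75 mm by 190 mm) begins 51 mm behind the grasp point.
Start: joints at [-53.48, 22.042, 0.453, 0, -68.411, -14.817], TCP at [0.231, -0.581, 0.223] pointing down, gripper open.
Joint ranges: [-179.83, 179.83], [-69.29, 118.12], [-61.27, 80.66], [-181.25, 117.63], [-171.15, -9.14], [-177.46, 177.46]. Speed limits (degrees/s): [159.86, 159.86, 180, 180, 180, 180].

## Interface

Orientations are given as a 3x3 rotation matrix whose columns are the frame's x, y, z axes.
In Python, from station import r gives the robot as it stands.
- The arm moves only by the tool steer_hand, called as name(argument=value, ...), one argument or row to a line, values as JSON. Schema: {"type":"object","properties":{"deltas":{"type":"array","items":{"type":"object","properties":{"aperture":{"type":"number"},"x":{"type":"number"},"y":{"type":"number"},"z":{"type":"number"},"drx":{"type":"number"},"dry":{"type":"number"},"drz":{"type":"number"}},"additionalProperties":false,"required":["aperture"]},"minItems":1,"maxItems":8},"only":{"type":"string"},"quiet":{"type":"boolean"},"lines":{"type":"string"}},"required":["deltas"],"additionalProperties":false}. deltas is a list of rows, 1 to 8 of them, each an object with the fields aperture (the opening from 0.0 (shut) to 1.0 (fully open)), x, y, z (the shift in fractions of the full range, 1 being 1 m), drx, dry, drz (a rotation vector in normalised numbers (1 is 180 degrees)); a field left out counts as zero (the opening has to be given); each row is the pose to reach, as a shift and turn from the pose commanded when the call began, along the tool's axes at that moment; what a row does not reach only later rows make up. A row lasts 1/10 s, in which the tool goes at most 0.05 m and 8.59 degrees, less where a joint would pass 70% of its speed; a pose out of reach is approached as far as the arm can. The fingers move at their own pace and stop on an object; the grip force is fixed at half the most. Time passes only in rows, so rows that do not move let the fingers close. The tool returns the time, the measured TCP pose, the force, the opening and the grip force at its end. only (a regular expression) keeps the lines of the reply that match it, lines (a string "A,B") keeps lines A to B, and quiet returns only ok. Input that does not fit is refused with a message, and nothing moves.
- r.sense(): the state, without advancing time (a new reading comes with each control period).
- r.capture(name): name is "side" or "top"; returns a dict with "pixels" (400x640x3 uint8, red, green, blue), "z_map" (400x640 float32, m along the optical axis (not along the pixel's ray), 0 where there is no reading), "K" (3x3 intrinsics, pixels), "distortion" ([k1, k2, p1, p2, k3] as OpenCV has them; the pictures are not rectified), "world_from_camera" (4x4, takes a point from camera to world coordinates). Camera axes: x right, y up, looking along -z (the intrinsics and any distortion apply to the point x, -y, -z); pixel columns grow to the right and rows downward; lengths in m; the calibration is good to about 2 mm. A picture is of the moment at which its call begins.
- r.finish_job(): hands the job in; it is judged then, once.
The state is a dict: "time_s": time; "joints": joint angles; "joint_velocities": joint speeds; "effort": joint torques, N m; "tcp_pos": TCP position; "ee_rot": TCP orientation; "wrist_force": force on the tool from outside, world axes, zero at the start; "moment": the same for the moment, N m; "gripper_width": opening from 0.0 (shut) to 1.0 (fully open); "gripper_force": force on a finger pad.
Only numpy, scipy, OpenCV 4.12 (cv2) and the standard library are available. Lean on these libraries where they do the work, as an engineer would, in place of code of your own. Each camera call takes 0.05 s, during which the arm holds its last target. There are 200 camera calls.

## Task

Build up the small test-sieve set on the shaker base, one piece at a time from the bottom: first the closed pan into the base's seat, then the fine sieve, then the coarse sieve, and last the knobbed lid. Let each piece go fully seated and upright in the one below before you fetch the next, and leave the film roll, petri dish, vial, calibration weight and blue cap standing where they are.

Things in the scene. Friction and masses are not known exactly. Their poses are not given: they have to be found in the camera images.
- shaker_base: low round sieve-shaker base, fixed: grey disc 92 mm across and 18 mm high with a raised aluminium seat ring, 68 mm outer and 54 mm inner diameter, rim 28 mm above the bench, bore 10 mm deep. Origin: centre of its underside, on the bench; z up. The seated pan's origin is 20 mm above this one. Rotation does not matter for it or any piece.
- pan: pan: shallow steel cup, closed bottom, no mesh, 60 mm across, wall 3 mm (bore 54) from 8 to 28 mm above its origin, 80 g. Stands on its foot, a tapered spigot 8 mm deep (radius 22 mm at the bottom, 25 mm at the shoulder); seated, the shoulder rests on the rim below. Origin: centre of the foot's underside, z up. Next piece's origin: 20 mm higher.
- fine_sieve: fine sieve: steel ring 60 mm across, wall 3 mm (bore 54) from 8 to 34 mm above its origin, close dark mesh (3.5 mm pitch) 10 mm below the rim, 80 g. Stands on its foot, a tapered spigot 8 mm deep (radius 22 mm at the bottom, 25 mm at the shoulder); seated, the shoulder rests on the rim below. Origin: centre of the foot's underside, z up. Next piece's origin: 26 mm higher.
- coarse_sieve: coarse sieve: tallest steel ring, 60 mm across, wall 3 mm (bore 54) from 8 to 48 mm above its origin, open wire grid (12.5 mm pitch) 10 mm below the rim, 100 g. Stands on its foot, a tapered spigot 8 mm deep (radius 22 mm at the bottom, 25 mm at the shoulder); seated, the shoulder rests on the rim below. Origin: centre of the foot's underside, z up. Next piece's origin: 40 mm higher.
- lid: lid: flat steel disc 60 mm in diameter, 6 mm thick (8 to 14 mm above its origin), with an upright black knob in the middle, 22 mm in diameter, from 14 to 40 mm above its origin, about 70 g. Stands on its foot, a tapered spigot 8 mm deep (radius 22 mm at the bottom, 25 mm at the shoulder); seated, the shoulder rests on the rim below. Origin: centre of the foot's underside, z up.
- film_roll: bystander, leave alone: pale roll of sealing film standing on end, 58 mm in diameter, 50 mm high; origin at the centre of its underside.
- petri_dish: bystander, leave alone: white closed petri dish, 60 mm in diameter, 16 mm high; origin at the centre of its underside.
- vial: bystander, leave alone: small standing vial with a black cap, 18 mm in diameter, 44 mm high; origin at the centre of its underside.
- cal_weight: bystander, leave alone: small standing metal calibration weight with a knob, 22 mm in diameter, 44 mm high; origin at the centre of its underside.
- blue_cap: bystander, leave alone: blue bottle screw cap lying flat, 54 mm in diameter, 25 mm high; origin at the centre of its underside.

How it is judged (in metres and radians):
On the way, in this order (a step that is already met when the one before it is completed fails the run):
1. the pan sits in the shaker base, released (horizontal distance between pan and shaker_base below 0.005 m and z of pan in the frame of shaker_base between 0.017 and 0.023 m and angle between pan's own z axis and vertical below 0.07 rad and contact force between pan and the fingers below 0.1 N and linear speed of pan below 0.03 m/s), for 0.2 s.
2. the fine sieve sits in the pan, released (horizontal distance between fine_sieve and pan below 0.005 m and z of fine_sieve in the frame of pan between 0.017 and 0.023 m and angle between fine_sieve's own z axis and vertical below 0.07 rad and contact force between fine_sieve and the fingers below 0.1 N and linear speed of fine_sieve below 0.03 m/s), for 0.2 s.
3. the coarse sieve sits in the fine sieve, released (horizontal distance between coarse_sieve and fine_sieve below 0.005 m and z of coarse_sieve in the frame of fine_sieve between 0.023 and 0.029 m and angle between coarse_sieve's own z axis and vertical below 0.07 rad and contact force between coarse_sieve and the fingers below 0.1 N and linear speed of coarse_sieve below 0.03 m/s), for 0.2 s.
4. the lid sits in the coarse sieve, released (horizontal distance between lid and coarse_sieve below 0.005 m and z of lid in the frame of coarse_sieve between 0.037 and 0.043 m and angle between lid's own z axis and vertical below 0.07 rad and contact force between lid and the fingers below 0.1 N and linear speed of lid below 0.03 m/s), for 0.2 s.
At the end, for the whole second after the job is handed in: From the bottom up pan, fine sieve, coarse sieve and lid stand in the base's seat, each within 5 mm of the axis and 3 mm of the seated height of the piece below, upright within 4 degrees, released and at rest (all of step 1 and all of step 2 and all of step 3 and all of step 4); the robot touches nothing.
It fails at once if the film roll is shoved more than 20 mm or tipped over (distance of film_roll from where it was at the start of the episode above 0.02 m or angle between film_roll's own z axis and vertical above 0.5 rad).
It fails at once if the petri dish is shoved more than 20 mm or tipped over (distance of petri_dish from where it was at the start of the episode above 0.02 m or angle between petri_dish's own z axis and vertical above 0.5 rad).
It fails at once if the vial is shoved more than 20 mm or tipped over (distance of vial from where it was at the start of the episode above 0.02 m or angle between vial's own z axis and vertical above 0.5 rad).
It fails at once if the cal weight is shoved more than 20 mm or tipped over (distance of cal_weight from where it was at the start of the episode above 0.02 m or angle between cal_weight's own z axis and vertical above 0.5 rad).
It fails at once if the blue cap is shoved more than 20 mm or tipped over (distance of blue_cap from where it was at the start of the episode above 0.02 m or angle between blue_cap's own z axis and vertical above 0.5 rad).
It also fails if it takes over 112 s, if anything falls off the work surface, if the arm or the gripper's body presses on something with over 40 N, if the wrist force passes 120 N, or if a joint passes its speed limit or range.

## Working session

There is one attempt and no reset: what is moved stays moved. The work goes in short steps, Python scripts to look and compute and a tool call to move; the robot and the scene stay as the last step left them, time stands still between calls to the robot, and variables do not carry over. Pictures are saved under pics/ and viewed, at most 14 in all, crops included, and the job is handed in when it is done.

```bash
ls; mkdir -p pics; python3 - <<'E'
from station import r
import cv2
for n in("side","top"):
    c=r.capture(n); cv2.imwrite(f"pics/{n}0.png",c["pixels"][:,:,::-1]); print(n,c["K"],c["distortion"],c["world_from_camera"].round(3).tolist() if hasattr(c["world_from_camera"],'round') else c["world_from_camera"])
s=r.sense(); print(s["time_s"],s["ee_rot"],s["tcp_pos"],s["gripper_width"])
E
```

```text
pics
station.py
side [[467.02821538   0.         315.56366218]
 [  0.         467.02821538 193.99579685]
 [  0.           0.           1.        ]] [-0.14100161  0.          0.          0.          0.        ] [[-0.898, 0.228, -0.377, 0.166], [-0.44, -0.495, 0.749, 0.801], [-0.016, 0.839, 0.545, 0.554], [0.0, 0.0, 0.0, 1.0]]
top [[427.89026186   0.         308.60348619]
 [  0.         427.89026186 207.02235531]
 [  0.           0.           1.        ]] [-0.09965032  0.          0.          0.          0.        ] [[-0.019, 0.994, -0.112, 0.42], [-1.0, -0.017, 0.014, 0.09], [0.012, 0.112, 0.994, 1.178], [0.0, 0.0, 0.0, 1.0]]
0.1 [[-9.29175325e-01 -3.69638327e-01 -8.49691833e-04]
 [-3.69639283e-01  9.29173592e-01  1.79906866e-03]
 [ 1.24506482e-04  1.98572969e-03 -9.99998021e-01]] [ 0.23092211 -0.58019681  0.22155359] 0.9964474572169143
```

View pics/side0.png

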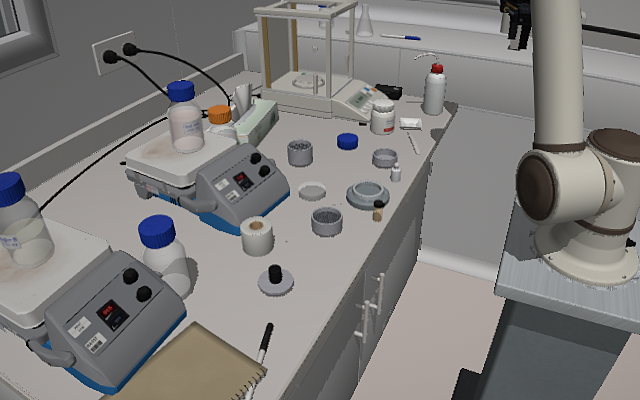

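View pics/top0.png

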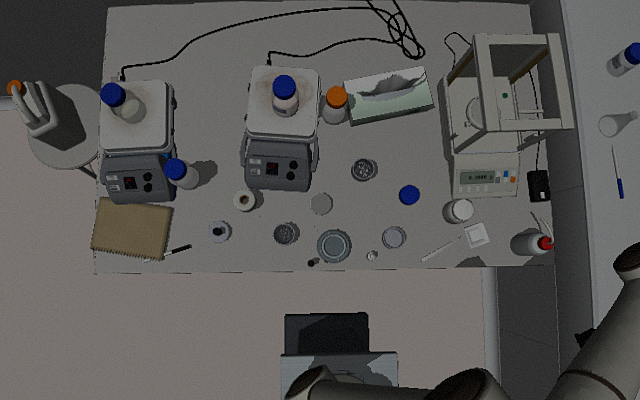

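Side view: lid at (276,280), film roll (257,236), sieve (326,221), base (368,193), pan (385,157), tall sieve (300,152). Top view: lid (219,231), fine sieve (286,233), base (333,246), pan (394,237), coarse sieve (363,170), with the bystanders between them. I'll enlarge both.

```bash
python3 - <<'E'
import cv2
a=cv2.imread("pics/top0.png")[150:280,200:430]; cv2.imwrite("pics/topc.png",cv2.resize(a,None,fx=3.4,fy=3.4,interpolation=cv2.INTER_CUBIC))
a=cv2.imread("pics/side0.png")[125:305,225:425]; cv2.imwrite("pics/sidec.png",cv2.resize(a,None,fx=3.3,fy=3.3,interpolation=cv2.INTER_CUBIC))
E
```

```text
(no output)
```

View pics/topc.png

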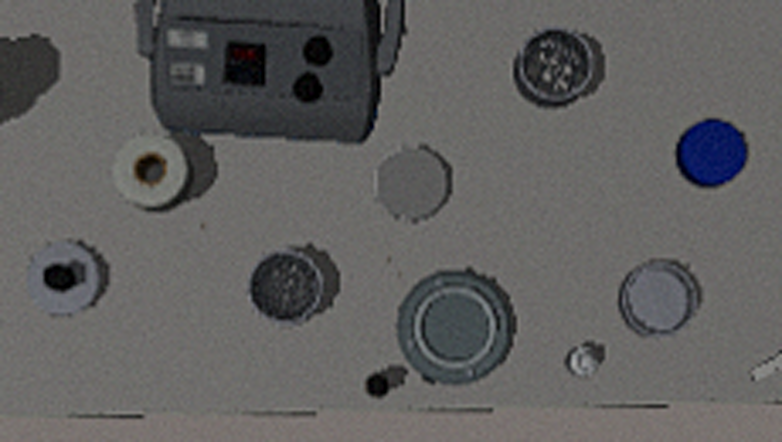

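View pics/sidec.png

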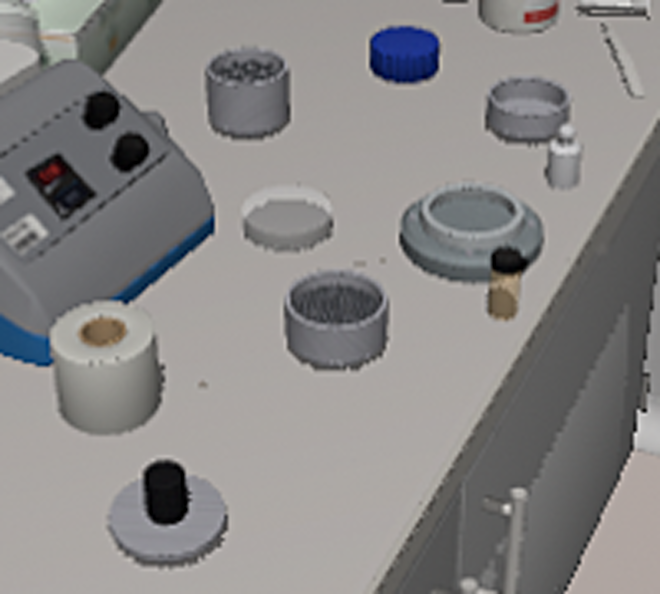

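The crops show the rims clearly. Top crop: base ring (456,324), pan (658,297), fine sieve (286,286), coarse sieve (553,67), lid knob (59,277). Side crop: base rim (472,212), pan (529,104), fine (336,297), coarse (248,69), knob top (164,473). Next I triangulate these and compare with the depth maps.

```bash
cat > h.py <<'E'
import numpy as np, cv2
from scipy.optimize import least_squares
def rays(c,uv):
    p=cv2.undistortPoints(np.array(uv,float).reshape(-1,1,2),np.array(c["K"]),np.array(c["distortion"],float)).reshape(-1,2)
    T=np.array(c["world_from_camera"]); d=np.c_[p[:,0],-p[:,1],-np.ones(len(p))]
    return T[:3,3],d@T[:3,:3].T          # point = o + zmap*d
def cloud(c):
    v,u=np.mgrid[:400,:640]; o,d=rays(c,np.c_[u.ravel(),v.ravel()])
    z=c["z_map"].ravel(); return (o+z[:,None]*d)[z>0]
def tri(a,b):
    (o1,d1),(o2,d2)=a,b; out=[]
    for x,y in zip(d1,d2):
        s=np.linalg.lstsq(np.c_[x,-y],o2-o1,rcond=None)[0]
        p,q=o1+s[0]*x,o2+s[1]*y; out.append(np.r_[(p+q)/2,np.linalg.norm(p-q)])
    return np.array(out)
def circ(p,R):   # centre of a disc/ring of outer radius R: robust fit of hull points
    h=cv2.convexHull(p[:,:2].astype(np.float32))[:,0]
    f=least_squares(lambda q:np.hypot(*(h-q[:2]).T)-q[2],np.r_[p[:,:2].mean(0),R],loss='soft_l1',f_scale=.001)
    return f.x
E
python3 - <<'E'
from h import *; from station import r
t,s=r.capture("top"),r.capture("side")
N=["base","pan","fine","coarse","knob"]
T=np.array([[456,324],[658,297],[286,286],[553,67],[57,277]])/3.4+[200,150]
S=np.array([[472,212],[529,104],[336,297],[248,69],[164,473]])/3.3+[225,125]
P=tri(rays(t,T),rays(s,S)); C=[cloud(t),cloud(s)]
for n,p,top in zip(N,P,[.028,.028,.034,.048,.04]):
    print(n,p.round(4))
    for k,c in zip("ts",C):
        q=c[np.hypot(*(c[:,:2]-p[:2]).T)<.05]; bench=np.median(q[q[:,2]<.006,2]) if (q[:,2]<.006).any() else 0
        w=q[abs(q[:,2]-bench-top)<.005]; print("  ",k,len(w),"bench",bench.round(4),"top",np.percentile(w[:,2],80).round(4),circ(w,.03).round(4))
    
E
```

```text
base [0.4434 0.0061 0.0221 0.0038]
   t 158 bench 0.0009 top 0.0302 [0.4414 0.006  0.0355]
   s 26 bench -0.3569 top -0.3263 [0.4427 0.0041 0.0474]
pan [ 0.4612 -0.1574  0.0166  0.0051]
   t 83 bench 0.0009 top 0.0307 [ 0.4629 -0.1541  0.0297]
   s 19 bench -0.3537 top -0.3224 [-0.0104 -0.1581  0.4436]
fine [0.4764 0.1402 0.0322 0.0019]
   t 76 bench 0.0006 top 0.0357 [0.4779 0.1424 0.0284]Traceback (most recent call last):
  File "<stdin>", line 11, in <module>
    return _quantile_unchecked(
        a, q, axis, out, overwrite_input, method, keepdims, weights)
    return _ureduce(a,
                    func=_quantile_ureduce_func,
    ...<5 lines>...
                    overwrite_input=overwrite_input,
                    method=method)
    r = func(a, **kwargs)
    result = _quantile(arr,
                       quantiles=q,
    ...<2 lines>...
                       out=out,
                       weights=wgt)
    slices_having_nans = np.isnan(arr[-1, ...])
                                  ~~~^^^^^^^^^
IndexError: index -1 is out of bounds for axis 0 with size 0
```

```bash
python3 - <<'E'
from h import *; from station import r
t,s=r.capture("top"),r.capture("side")
C=[cloud(t),cloud(s)]
D=dict(base=(.4425,.006,.028,.034),pan=(.462,-.155,.028,.03),fine=(.477,.142,.034,.03),coarse=(.62,-.08,.048,.03),lid=(.48,.29,.014,.03),knob=(.48,.3,.04,.011),film=(.55,.24,.05,.029),petri=(.54,.04,.016,.03),blue=(.56,-.19,.025,.027),vial=(.4,.05,.044,.009),cal=(.41,-.1,.044,.011))
T=np.array([[553,67],[57,277],[150,170],[412,182],[711,152],[377,384],[585,358]])/3.4+[200,150]
o,d=rays(t,T)
for n,x in zip(["coarse","lid","film","petri","blue","vial","cal"],zip(o+d*((np.array([.048,.04,.05,.016,.025,.044,.044])-o[2])/d[:,2])[:,None])):
    D[n]=(*x[0][:2],*D[n][2:])
D["knob"]=(*D["lid"][:2],.04,.011)
for n,(x,y,top,R) in D.items():
    print(n,np.round((x,y),4))
    for k,c in zip("ts",C):
        q=c[np.hypot(*(c[:,:2]-(x,y)).T)<.05]; b=np.median(q[abs(q[:,2])<.006,2])
        w=q[(abs(q[:,2]-b-top)<.004)&(np.hypot(*(q[:,:2]-(x,y)).T)<R+.01)]
        if len(w)>3: print("  ",k,len(w),"bench",b.round(4),"top",np.percentile(w[:,2],80).round(4),circ(w,R).round(4))
E
```

```text
base [0.4425 0.006 ]
   t 145 bench 0.0003 top 0.0297 [0.4442 0.0087 0.033 ]
   s 164 bench 0.0009 top 0.0281 [0.4409 0.0093 0.0326]
pan [ 0.462 -0.155]
   t 71 bench 0.0008 top 0.0304 [ 0.463  -0.1542  0.0294]
   s 109 bench -0.0012 top 0.0269 [ 0.4578 -0.1532  0.0303]
fine [0.477 0.142]
   t 72 bench 0.0005 top 0.0361 [0.4778 0.1427 0.0285]
   s 176 bench 0.0002 top 0.0346 [0.4753 0.1418 0.03  ]
coarse [ 0.6459 -0.0735]
   t 78 bench 0.0005 top 0.0491 [ 0.6496 -0.0749  0.0294]
   s 104 bench -0.0014 top 0.0467 [ 0.6479 -0.0743  0.0303]
lid [0.4868 0.3198]
   t 276 bench 0.0007 top 0.0165 [0.4892 0.3217 0.0286]
   s 562 bench -0.0007 top 0.0142 [0.4861 0.322  0.0297]
knob [0.4868 0.3198]
   t 50 bench 0.0007 top 0.0425 [0.489  0.3203 0.0101]
   s 113 bench -0.0007 top 0.0405 [0.4858 0.3218 0.0101]
film [0.5688 0.2451]
   t 302 bench 0.0005 top 0.0518 [0.5693 0.2466 0.0285]
   s 484 bench 0.0 top 0.0509 [0.5693 0.2452 0.0293]
petri [0.5599 0.0389]
   t 349 bench 0.0005 top 0.0181 [0.5592 0.0418 0.0294]
   s 351 bench 0.0005 top 0.0167 [0.5584 0.042  0.03  ]
blue [ 0.5791 -0.2027]
   t 254 bench 0.0006 top 0.0273 [ 0.5791 -0.2034  0.0255]
   s 171 bench -0.0012 top 0.0244 [ 0.5773 -0.2031  0.0268]
vial [0.3995 0.0706]
   t 34 bench 0.001 top 0.0461 [0.4    0.0722 0.0079]
   s 49 bench 0.0002 top 0.0447 [0.3968 0.0709 0.0089]
cal [ 0.4163 -0.0917]
   t 16 bench 0.0011 top 0.0446 [ 0.4158 -0.0915  0.0048]
   s 17 bench -0.0013 top 0.0422 [ 0.4109 -0.0906  0.0054]
```

```bash
cat > go.py <<'E'
import sys, numpy as np
from station import r
from scipy.spatial.transform import Rotation as Q
s=r.sense(); R=np.array(s["ee_rot"]); p=np.array(s["tcp_pos"])
Rt=np.array([[0,-1,0],[-1,0,0],[0,0,-1.]])
t=np.array([float(a) for a in sys.argv[1:4]])
print("shift",(R.T@(t-p)).round(4),"rot",Q.from_matrix(R.T@Rt).as_rotvec(degrees=True).round(2),"t",s["time_s"],"w",round(s["gripper_width"],3),"F",np.round(s["wrist_force"],1),"tcp",p.round(4),"j",np.round(s["joints"],0))
E
python3 go.py .4605 -.1537 .16; python3 go.py .4605 -.1537 .011
```

```text
shift [-0.371   0.3117  0.0624] rot [ 4.00e-02  2.00e-02 -6.83e+01] t 0.3 w 0.999 F [-0.3 -0.3  0. ] tcp [ 0.2311 -0.5805  0.2222] j [-53.  22.   0.  -0. -68. -15.]
shift [-0.371   0.3116  0.2114] rot [ 4.00e-02  2.00e-02 -6.83e+01] t 0.3 w 0.999 F [-0.3 -0.3  0. ] tcp [ 0.2311 -0.5805  0.2222] j [-53.  22.   0.  -0. -68. -15.]
```

The manual's scale: turns go in shares of 180 degrees. Converting my numbers, -68.3 degrees is -0.3794.

steer_hand(
  deltas=[
    {"aperture": 1,"x": -0.371,"y": 0.312,"z": 0.062,"drz": -0.3794},
    {"aperture": 1,"x": -0.371,"y": 0.312,"z": 0.062,"drz": -0.3794},
    {"aperture": 1,"x": -0.371,"y": 0.312,"z": 0.062,"drz": -0.3794},
    {"aperture": 1,"x": -0.371,"y": 0.312,"z": 0.062,"drz": -0.3794},
    {"aperture": 1,"x": -0.371,"y": 0.312,"z": 0.062,"drz": -0.3794},
    {"aperture": 1,"x": -0.371,"y": 0.312,"z": 0.062,"drz": -0.3794},
    {"aperture": 1,"x": -0.371,"y": 0.312,"z": 0.062,"drz": -0.3794},
    {"aperture": 1,"x": -0.371,"y": 0.312,"z": 0.062,"drz": -0.3794},
  ],
)

```text
time_s: 1.1
tcp_pos: [0.4195, -0.2292, 0.1719]
ee_rot: [[0.006, -1.0, 0.001], [-1.0, -0.006, -0.0], [0.0, -0.001, -1.0]]
wrist_force: [1.5, -0.3, -0.4]
gripper_width: 1.004
gripper_force: 0.0
```

```bash
python3 go.py .4605 -.1537 .1
```

```text
shift [-0.0753 -0.0414  0.072 ] rot [-0.06 -0.01  0.35] t 1.1 w 1.004 F [ 1.5 -0.3 -0.4] tcp [ 0.4195 -0.2292  0.1719] j [ -9.  10. -24.   0. -56.   9.]
```

steer_hand(
  deltas=[
    {"aperture": 1,"x": -0.07,"y": -0.037,"z": 0.07},
    {"aperture": 1,"x": -0.07,"y": -0.037,"z": 0.07},
    {"aperture": 1,"x": -0.07,"y": -0.037,"z": 0.07},
    {"aperture": 1,"x": -0.07,"y": -0.037,"z": 0.07},
    {"aperture": 1,"x": -0.07,"y": -0.037,"z": 0.07},
    {"aperture": 1,"x": -0.07,"y": -0.037,"z": 0.07},
  ],
)

```text
time_s: 1.7
tcp_pos: [0.4562, -0.1621, 0.103]
ee_rot: [[-0.001, -1.0, 0.002], [-1.0, 0.001, -0.0], [0.0, -0.002, -1.0]]
wrist_force: [0.4, 0.3, 0.7]
gripper_width: 1.002
gripper_force: 0.0
```

```bash
python3 go.py .4605 -.1537 .011
```

```text
shift [-0.0084 -0.0041  0.092 ] rot [-0.14 -0.01 -0.08] t 1.7 w 1.002 F [0.4 0.3 0.7] tcp [ 0.4562 -0.1621  0.103 ] j [ -0.  16. -28.   0. -46.   0.]
```

steer_hand(
  deltas=[
    {"aperture": 1,"x": -0.0085,"y": -0.004,"z": 0.03},
    {"aperture": 1,"x": -0.0085,"y": -0.004,"z": 0.06},
    {"aperture": 1,"x": -0.0085,"y": -0.004,"z": 0.08},
    {"aperture": 1,"x": -0.0085,"y": -0.004,"z": 0.092},
    {"aperture": 1,"x": -0.0085,"y": -0.004,"z": 0.092},
    {"aperture": 1,"x": -0.0085,"y": -0.004,"z": 0.092},
  ],
)

```text
time_s: 2.3
tcp_pos: [0.4604, -0.1534, 0.0107]
ee_rot: [[-0.001, -1.0, 0.002], [-1.0, 0.001, -0.0], [0.0, -0.002, -1.0]]
wrist_force: [0.3, -0.1, 0.6]
gripper_width: 1.001
gripper_force: 0.0
```

```bash
python3 go.py .4605 -.1537 .011; python3 - <<'E'
from station import r; import cv2
a=r.capture("side")["pixels"][100:260,250:450,::-1]; cv2.imwrite("pics/s1.png",cv2.resize(a,None,fx=3.5,fy=3.5))
E
```

```text
shift [ 0.0003 -0.0001 -0.0003] rot [-0.09 -0.01 -0.06] t 2.3 w 1.001 F [ 0.3 -0.1  0.6] tcp [ 0.4604 -0.1534  0.0107] j [  1.  24. -34.   0. -32.  -1.]
```

View pics/s1.png

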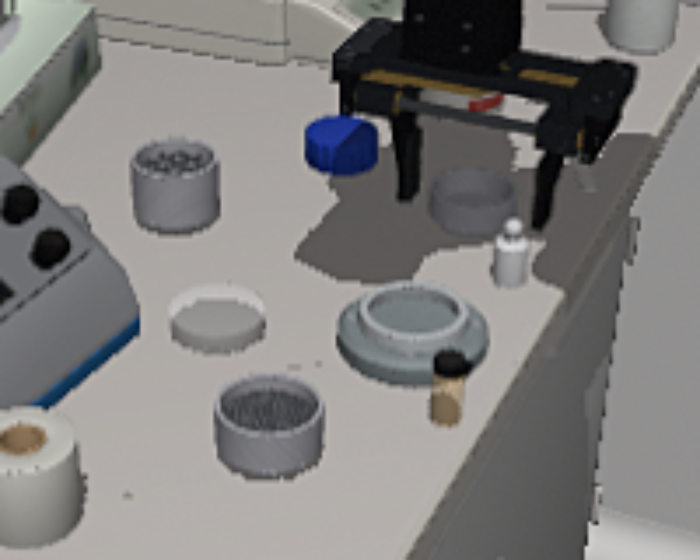

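The fingers, at (407,190) and (545,220), straddle the pan at (475,200), clear of the calibration weight. I'll close them.

steer_hand(
  deltas=[
    {"aperture": 0},
    {"aperture": 0},
    {"aperture": 0},
    {"aperture": 0},
    {"aperture": 0},
    {"aperture": 0},
  ],
)

```text
time_s: 2.95
tcp_pos: [0.4601, -0.1526, 0.0101]
ee_rot: [[0.0, -1.0, 0.001], [-1.0, -0.0, -0.0], [0.0, -0.001, -1.0]]
wrist_force: [-0.4, -1.0, 3.0]
gripper_width: 0.69
gripper_force: 30.0
```

```bash
python3 go.py .4425 .009 .1
```

```text
shift [-0.1616  0.0175 -0.0899] rot [-0.03 -0.01  0.02] t 2.95 w 0.69 F [-0.4 -1.   3. ] tcp [ 0.4601 -0.1526  0.0101] j [  1.  25. -34.   0. -32.  -1.]
```

steer_hand(
  deltas=[
    {"aperture": 0,"z": -0.03},
    {"aperture": 0,"z": -0.08},
    {"aperture": 0,"x": -0.05,"y": 0.005,"z": -0.09},
    {"aperture": 0,"x": -0.1,"y": 0.011,"z": -0.09},
    {"aperture": 0,"x": -0.14,"y": 0.0175,"z": -0.09},
    {"aperture": 0,"x": -0.162,"y": 0.0175,"z": -0.09},
    {"aperture": 0,"x": -0.162,"y": 0.0175,"z": -0.09},
    {"aperture": 0,"x": -0.162,"y": 0.0175,"z": -0.09},
  ],
)

```text
time_s: 3.75
tcp_pos: [0.4419, 0.0096, 0.0995]
ee_rot: [[0.001, -1.0, -0.001], [-1.0, -0.001, -0.0], [0.0, 0.001, -1.0]]
wrist_force: [0.4, 0.2, -0.6]
gripper_width: 0.687
gripper_force: 30.0
```

```bash
python3 go.py .4425 .0095 .036; python3 - <<'E'
from station import r; import cv2
a=r.capture("side")["pixels"][100:260,250:450,::-1]; cv2.imwrite("pics/s2.png",cv2.resize(a,None,fx=3.5,fy=3.5))
E
```

```text
shift [ 0.0001 -0.0007  0.0635] rot [ 0.05 -0.01  0.07] t 3.75 w 0.687 F [ 0.4  0.2 -0.6] tcp [0.4419 0.0096 0.0995] j [ 22.  12. -34.  -0. -44. -22.]
```

View pics/s2.png

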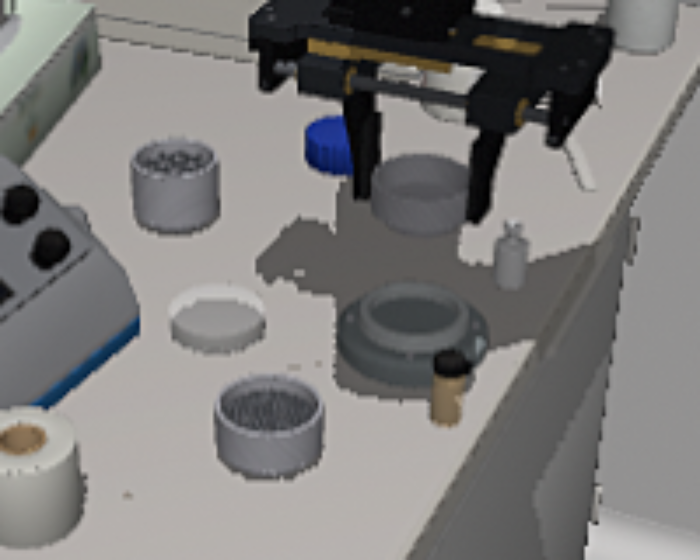

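The pan hangs upright in the fingers at (420,190), over the base at (413,325). I'll lower it.

steer_hand(
  deltas=[
    {"aperture": 0,"y": -0.0007,"z": 0.03},
    {"aperture": 0,"y": -0.0007,"z": 0.05},
    {"aperture": 0,"y": -0.0007,"z": 0.06},
    {"aperture": 0,"y": -0.0007,"z": 0.065},
    {"aperture": 0,"y": -0.0007,"z": 0.068},
    {"aperture": 0,"y": -0.0007,"z": 0.068},
  ],
)

```text
time_s: 4.4
tcp_pos: [0.4434, 0.0093, 0.032]
ee_rot: [[-0.0, -1.0, 0.001], [-1.0, 0.0, 0.0], [-0.0, -0.001, -1.0]]
wrist_force: [-0.3, 0.3, 0.1]
gripper_width: 0.693
gripper_force: 30.0
```

```bash
python3 go.py .4425 .0095 .03
```

```text
shift [-0.0002  0.0009  0.002 ] rot [-0.03  0.01 -0.02] t 4.4 w 0.693 F [-0.3  0.3  0.1] tcp [0.4434 0.0093 0.032 ] j [ 22.  19. -38.   0. -33. -22.]
```

steer_hand(
  deltas=[
    {"aperture": 0,"z": 0.0015},
    {"aperture": 0,"z": 0.0015},
    {"aperture": 0.8,"z": 0.0015},
    {"aperture": 0.95,"z": 0.0015},
    {"aperture": 1,"z": 0.0015},
    {"aperture": 1,"z": 0.0015},
    {"aperture": 1,"z": -0.04},
    {"aperture": 1,"z": -0.07},
  ],
)

```text
time_s: 5.2
tcp_pos: [0.4431, 0.0093, 0.1028]
ee_rot: [[0.001, -1.0, -0.001], [-1.0, -0.001, -0.001], [0.001, 0.001, -1.0]]
wrist_force: [-0.0, 0.4, -0.6]
gripper_width: 0.992
gripper_force: 0.0
```

```bash
python3 go.py .4765 .1422 .1; cat > chk.py <<'E'
import sys; from h import *; from station import r
x,y,top=map(float,sys.argv[1:4])
for n in("top","side"):
    c=cloud(r.capture(n)); q=c[np.hypot(*(c[:,:2]-(x,y)).T)<.033]; w=q[abs(q[:,2]-top)<.005]
    print(n,len(w),"top z",np.percentile(w[:,2],[20,50,80]).round(4) if len(w) else "", circ(w,.03).round(4) if len(w)>5 else "")
E
```

```text
shift [-0.1329 -0.0335  0.0027] rot [ 0.04 -0.04  0.03] t 5.2 w 0.992 F [-0.   0.4 -0.6] tcp [0.4431 0.0093 0.1028] j [ 22.  12. -34.   0. -44. -22.]
```

steer_hand(
  deltas=[
    {"aperture": 1,"x": -0.05,"y": -0.011},
    {"aperture": 1,"x": -0.1,"y": -0.024},
    {"aperture": 1,"x": -0.133,"y": -0.0335},
    {"aperture": 1,"x": -0.133,"y": -0.0335},
    {"aperture": 1,"x": -0.133,"y": -0.0335},
  ],
)

```text
time_s: 5.7
tcp_pos: [0.4762, 0.143, 0.1014]
ee_rot: [[0.001, -1.0, -0.001], [-1.0, -0.001, -0.0], [0.0, 0.001, -1.0]]
wrist_force: [0.1, 0.0, -0.4]
gripper_width: 1.002
gripper_force: 0.0
```

```bash
python3 go.py .4765 .1422 .012;  python3 chk.py .4425 .009 .048; python3 - <<'E'
from station import r; import cv2
a=r.capture("side")["pixels"][100:260,250:450,::-1]; cv2.imwrite("pics/s3.png",cv2.resize(a,None,fx=3.5,fy=3.5))
E
```

```text
shift [ 0.0007 -0.0004  0.0894] rot [ 0.05 -0.02  0.08] t 5.7 w 1.002 F [ 0.1  0.  -0.4] tcp [0.4762 0.143  0.1014] j [ 35.  17. -27.  -0. -46. -35.]
top 72 top z [0.046  0.0482 0.0498] [0.4441 0.0086 0.029 ]
side 117 top z [0.0442 0.0455 0.0464] [0.4404 0.0088 0.0305]
```

View pics/s3.png

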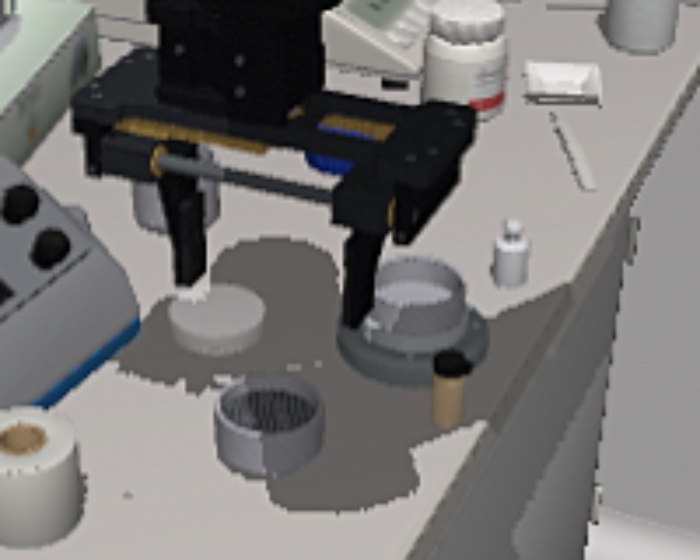

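The pan sits level in the base ((418,300), rim near 48 mm, on the base axis). Next is the fine sieve at (270,420).

steer_hand(
  deltas=[
    {"aperture": 1,"x": 0.0007,"y": -0.0004,"z": 0.04},
    {"aperture": 1,"x": 0.0007,"y": -0.0004,"z": 0.075},
    {"aperture": 1,"x": 0.0007,"y": -0.0004,"z": 0.0893},
    {"aperture": 1,"x": 0.0007,"y": -0.0004,"z": 0.0893},
    {"aperture": 0,"x": 0.0007,"y": -0.0004,"z": 0.0893},
    {"aperture": 0,"x": 0.0007,"y": -0.0004,"z": 0.0893},
    {"aperture": 0,"x": 0.0007,"y": -0.0004,"z": 0.0893},
    {"aperture": 0,"x": 0.0007,"y": -0.0004,"z": 0.0893},
  ],
)

```text
time_s: 6.65
tcp_pos: [0.4774, 0.142, 0.0134]
ee_rot: [[0.0, -1.0, 0.002], [-1.0, -0.0, 0.001], [-0.001, -0.002, -1.0]]
wrist_force: [0.4, -0.2, 1.0]
gripper_width: 0.724
gripper_force: 0.0
```

steer_hand(
  deltas=[
    {"aperture": 0},
    {"aperture": 0},
  ],
)

```text
time_s: 6.85
tcp_pos: [0.4773, 0.142, 0.0133]
ee_rot: [[0.0, -1.0, 0.001], [-1.0, -0.0, 0.001], [-0.001, -0.001, -1.0]]
wrist_force: [-1.5, 0.7, 6.2]
gripper_width: 0.686
gripper_force: 30.0
```

```bash
python3 go.py .4425 .009 .115
```

```text
shift [ 0.1329  0.0348 -0.1018] rot [-0.07  0.03  0.02] t 6.85 w 0.686 F [-1.5  0.7  6.2] tcp [0.4773 0.142  0.0133] j [ 35.  25. -32.   0. -33. -35.]
```

steer_hand(
  deltas=[
    {"aperture": 0,"z": -0.03},
    {"aperture": 0,"z": -0.08},
    {"aperture": 0,"x": 0.04,"y": 0.01,"z": -0.1},
    {"aperture": 0,"x": 0.09,"y": 0.023,"z": -0.1},
    {"aperture": 0,"x": 0.133,"y": 0.0345,"z": -0.1},
    {"aperture": 0,"x": 0.133,"y": 0.0345,"z": -0.1},
    {"aperture": 0,"x": 0.133,"y": 0.0345,"z": -0.1},
    {"aperture": 0,"x": 0.133,"y": 0.0345,"z": -0.1},
  ],
)

```text
time_s: 7.65
tcp_pos: [0.4428, 0.0091, 0.1125]
ee_rot: [[0.0, -1.0, 0.0], [-1.0, -0.0, 0.0], [-0.0, -0.0, -1.0]]
wrist_force: [0.5, 1.1, -0.8]
gripper_width: 0.687
gripper_force: 30.0
```

```bash
python3 go.py .4428 .009 .0555
```

```text
shift [0.0001 0.0001 0.057 ] rot [-0.03  0.01  0.03] t 7.65 w 0.687 F [ 0.5  1.1 -0.8] tcp [0.4428 0.0091 0.1125] j [ 22.  11. -33.   0. -46. -22.]
```

steer_hand(
  deltas=[
    {"aperture": 0,"z": 0.025},
    {"aperture": 0,"z": 0.045},
    {"aperture": 0,"z": 0.052},
    {"aperture": 0,"z": 0.057},
    {"aperture": 0,"z": 0.057},
    {"aperture": 0,"z": 0.057},
  ],
)

```text
time_s: 8.25
tcp_pos: [0.4431, 0.0092, 0.0561]
ee_rot: [[0.001, -1.0, 0.001], [-1.0, -0.001, 0.0], [-0.0, -0.001, -1.0]]
wrist_force: [-0.3, 0.0, -0.2]
gripper_width: 0.684
gripper_force: 30.0
```

```bash
python3 go.py .4428 .009 .0535
```

```text
shift [0.0002 0.0003 0.0026] rot [-0.07  0.02  0.05] t 8.25 w 0.684 F [-0.3  0.  -0.2] tcp [0.4431 0.0092 0.0561] j [ 22.  17. -37.   0. -36. -22.]
```

steer_hand(
  deltas=[
    {"aperture": 0,"z": 0.002},
    {"aperture": 0,"z": 0.0025},
    {"aperture": 0.8,"z": 0.002},
    {"aperture": 0.95,"z": 0.002},
    {"aperture": 1,"z": 0.002},
    {"aperture": 1,"z": 0.002},
    {"aperture": 1,"z": -0.04},
    {"aperture": 1,"z": -0.08},
  ],
)

```text
time_s: 9.05
tcp_pos: [0.4417, 0.0083, 0.1358]
ee_rot: [[0.0, -1.0, -0.003], [-1.0, -0.0, -0.001], [0.001, 0.003, -1.0]]
wrist_force: [1.3, 0.1, -0.5]
gripper_width: 0.992
gripper_force: 0.0
```

```bash
python3 go.py .649 -.0746 .12
```

```text
shift [ 0.083  -0.2073  0.0153] rot [ 0.18 -0.08  0.01] t 9.05 w 0.992 F [ 1.3  0.1 -0.5] tcp [0.4417 0.0083 0.1358] j [ 22.  10. -31.   0. -49. -22.]
```

steer_hand(
  deltas=[
    {"aperture": 1,"x": 0.018,"y": -0.045},
    {"aperture": 1,"x": 0.036,"y": -0.09},
    {"aperture": 1,"x": 0.054,"y": -0.135},
    {"aperture": 1,"x": 0.072,"y": -0.18,"z": 0.01},
    {"aperture": 1,"x": 0.083,"y": -0.207,"z": 0.015},
    {"aperture": 1,"x": 0.083,"y": -0.207,"z": 0.015},
    {"aperture": 1,"x": 0.083,"y": -0.207,"z": 0.015},
  ],
)

```text
time_s: 9.75
tcp_pos: [0.649, -0.0746, 0.1193]
ee_rot: [[-0.001, -1.0, -0.002], [-1.0, 0.001, -0.0], [0.0, 0.002, -1.0]]
wrist_force: [-0.3, 0.4, 0.5]
gripper_width: 1.0
gripper_force: 0.0
```

```bash
python3 go.py .649 -.0746 .02;  python3 chk.py .4425 .009 .074; python3 - <<'E'
from station import r; import cv2
a=r.capture("side")["pixels"][100:260,250:450,::-1]; cv2.imwrite("pics/s4.png",cv2.resize(a,None,fx=3.5,fy=3.5))
E
```

```text
shift [-0.0001 -0.0002  0.0993] rot [ 0.13 -0.   -0.05] t 9.75 w 1.0 F [-0.3  0.4  0.5] tcp [ 0.649  -0.0746  0.1193] j [  8.  30.  -3.  -0. -58.  -8.]
top 0 top z  
side 129 top z [0.0702 0.0715 0.0726] [0.4399 0.0092 0.0301]
```

View pics/s4.png

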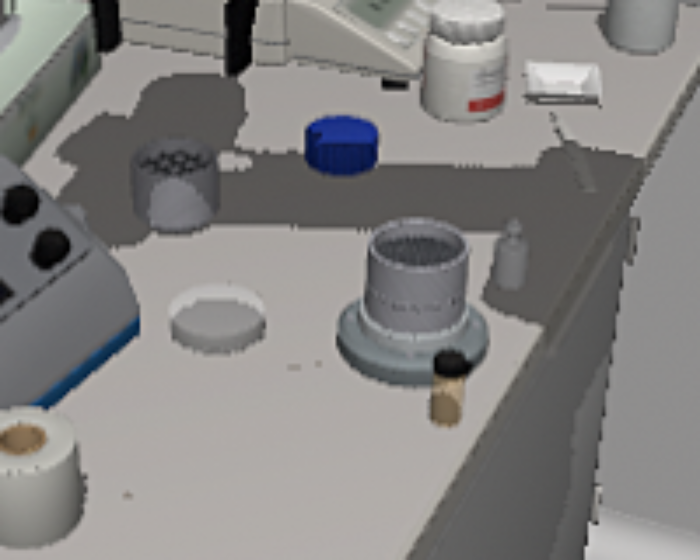

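The fine sieve is seated flush on the pan, (417,280). The coarse sieve stands at (176,185), below the gripper.

steer_hand(
  deltas=[
    {"aperture": 1,"z": 0.04},
    {"aperture": 1,"z": 0.08},
    {"aperture": 1,"z": 0.098},
    {"aperture": 1,"z": 0.098},
    {"aperture": 1,"z": 0.098},
    {"aperture": 0,"z": 0.098},
    {"aperture": 0,"z": 0.098},
    {"aperture": 0,"z": 0.098},
  ],
)

```text
time_s: 10.7
tcp_pos: [0.6501, -0.0742, 0.024]
ee_rot: [[0.0, -1.0, 0.002], [-1.0, -0.0, 0.0], [-0.0, -0.002, -1.0]]
wrist_force: [-0.5, 0.3, -0.4]
gripper_width: 0.814
gripper_force: 0.0
```

steer_hand(
  deltas=[
    {"aperture": 0},
    {"aperture": 0},
    {"aperture": 0},
    {"aperture": 0},
  ],
)

```text
time_s: 11.1
tcp_pos: [0.6498, -0.0743, 0.0231]
ee_rot: [[0.0, -1.0, 0.001], [-1.0, -0.0, -0.0], [0.0, -0.001, -1.0]]
wrist_force: [-1.0, 1.0, 4.7]
gripper_width: 0.683
gripper_force: 30.0
```

```bash
python3 go.py .4428 .009 .15
```

```text
shift [-0.0833  0.2068 -0.127 ] rot [-0.04 -0.01  0.01] t 11.1 w 0.683 F [-1.   1.   4.7] tcp [ 0.6498 -0.0743  0.0231] j [  8.  36.  -8.   0. -46.  -8.]
```

steer_hand(
  deltas=[
    {"aperture": 0,"z": -0.03},
    {"aperture": 0,"z": -0.08},
    {"aperture": 0,"x": -0.01,"y": 0.03,"z": -0.115},
    {"aperture": 0,"x": -0.03,"y": 0.075,"z": -0.127},
    {"aperture": 0,"x": -0.048,"y": 0.12,"z": -0.127},
    {"aperture": 0,"x": -0.066,"y": 0.165,"z": -0.127},
    {"aperture": 0,"x": -0.083,"y": 0.2068,"z": -0.127},
    {"aperture": 0,"x": -0.083,"y": 0.2068,"z": -0.127},
  ],
)

```text
time_s: 11.9
tcp_pos: [0.4362, 0.0087, 0.1485]
ee_rot: [[0.002, -1.0, -0.005], [-1.0, -0.002, 0.0], [-0.0, 0.005, -1.0]]
wrist_force: [0.6, -1.0, -1.2]
gripper_width: 0.681
gripper_force: 30.0
```

steer_hand(
  deltas=[
    {"aperture": 0},
    {"aperture": 0},
  ],
)

```text
time_s: 12.1
tcp_pos: [0.4436, 0.0089, 0.1497]
ee_rot: [[-0.0, -1.0, 0.001], [-1.0, 0.0, 0.0], [-0.0, -0.001, -1.0]]
wrist_force: [1.2, 0.2, -0.3]
gripper_width: 0.682
gripper_force: 30.0
```

```bash
python3 go.py .4428 .009 .0915
```

```text
shift [-0.0001  0.0009  0.0582] rot [-0.06  0.01 -0.  ] t 12.1 w 0.682 F [ 1.2  0.2 -0.3] tcp [0.4436 0.0089 0.1497] j [ 22.   9. -30.   0. -51. -22.]
```

steer_hand(
  deltas=[
    {"aperture": 0,"y": 0.0005,"z": 0.025},
    {"aperture": 0,"y": 0.0005,"z": 0.045},
    {"aperture": 0,"y": 0.0005,"z": 0.053},
    {"aperture": 0,"y": 0.0005,"z": 0.058},
    {"aperture": 0,"y": 0.0005,"z": 0.058},
    {"aperture": 0,"y": 0.0005,"z": 0.058},
  ],
)

```text
time_s: 12.7
tcp_pos: [0.443, 0.0088, 0.092]
ee_rot: [[-0.0, -1.0, 0.001], [-1.0, 0.0, 0.0], [-0.0, -0.001, -1.0]]
wrist_force: [0.6, -0.2, -0.7]
gripper_width: 0.682
gripper_force: 30.0
```

```bash
python3 go.py .4428 .009 .089
```

```text
shift [-0.0002  0.0002  0.003 ] rot [-0.07  0.02 -0.  ] t 12.7 w 0.682 F [ 0.6 -0.2 -0.7] tcp [0.443  0.0088 0.092 ] j [ 22.  13. -35.   0. -42. -22.]
```

steer_hand(
  deltas=[
    {"aperture": 0,"z": 0.0025},
    {"aperture": 0,"z": 0.0028},
    {"aperture": 0.8,"z": 0.0023},
    {"aperture": 0.95,"z": 0.0023},
    {"aperture": 1,"z": 0.0023},
    {"aperture": 1,"z": 0.0023},
    {"aperture": 1,"z": -0.04},
    {"aperture": 1,"z": -0.08},
  ],
)

```text
time_s: 13.5
tcp_pos: [0.4415, 0.0084, 0.172]
ee_rot: [[0.0, -1.0, -0.003], [-1.0, -0.0, -0.001], [0.001, 0.003, -1.0]]
wrist_force: [1.1, 0.9, -0.5]
gripper_width: 0.996
gripper_force: 0.0
```

```bash
python3 go.py .4875 .3215 .16
```

```text
shift [-0.3131 -0.0461  0.0114] rot [ 0.16 -0.08  0.02] t 13.5 w 0.996 F [ 1.1  0.9 -0.5] tcp [0.4415 0.0084 0.172 ] j [ 22.   7. -28.   0. -55. -22.]
```

steer_hand(
  deltas=[
    {"aperture": 0.7,"x": -0.048,"y": -0.007},
    {"aperture": 0.6,"x": -0.096,"y": -0.014},
    {"aperture": 0.6,"x": -0.145,"y": -0.021},
    {"aperture": 0.6,"x": -0.194,"y": -0.028},
    {"aperture": 0.6,"x": -0.243,"y": -0.035},
    {"aperture": 0.6,"x": -0.29,"y": -0.042,"z": 0.01},
    {"aperture": 0.6,"x": -0.313,"y": -0.046,"z": 0.03},
    {"aperture": 0.6,"x": -0.313,"y": -0.046,"z": 0.05},
  ],
)

```text
time_s: 14.3
tcp_pos: [0.4887, 0.3254, 0.1206]
ee_rot: [[0.003, -1.0, 0.002], [-1.0, -0.003, 0.001], [-0.001, -0.002, -1.0]]
wrist_force: [-0.3, -0.4, 0.0]
gripper_width: 0.603
gripper_force: 0.0
```

steer_hand(
  deltas=[
    {"aperture": 0.6},
    {"aperture": 0.6},
  ],
)

```text
time_s: 14.5
tcp_pos: [0.4882, 0.3214, 0.1215]
ee_rot: [[0.0, -1.0, -0.0], [-1.0, -0.0, -0.001], [0.001, 0.0, -1.0]]
wrist_force: [0.3, -0.3, 0.6]
gripper_width: 0.602
gripper_force: 0.0
```

```bash
python3 go.py .4875 .3215 .018;  python3 chk.py .4425 .009 .114; python3 - <<'E'
from station import r; import cv2
a=r.capture("side")["pixels"][125:305,225:425,::-1]; cv2.imwrite("pics/s5.png",cv2.resize(a,None,fx=3.3,fy=3.3))
E
```

```text
shift [-0.0002  0.0006  0.1035] rot [ 0.02 -0.06  0.02] t 14.5 w 0.602 F [ 0.3 -0.3  0.6] tcp [0.4882 0.3214 0.1215] j [ 49.  23. -13.   0. -53. -49.]
top 84 top z [0.1119 0.1137 0.1156] [0.443  0.0082 0.0289]
side 139 top z [0.1101 0.1118 0.1126] [0.4393 0.0087 0.0299]
```

View pics/s5.png

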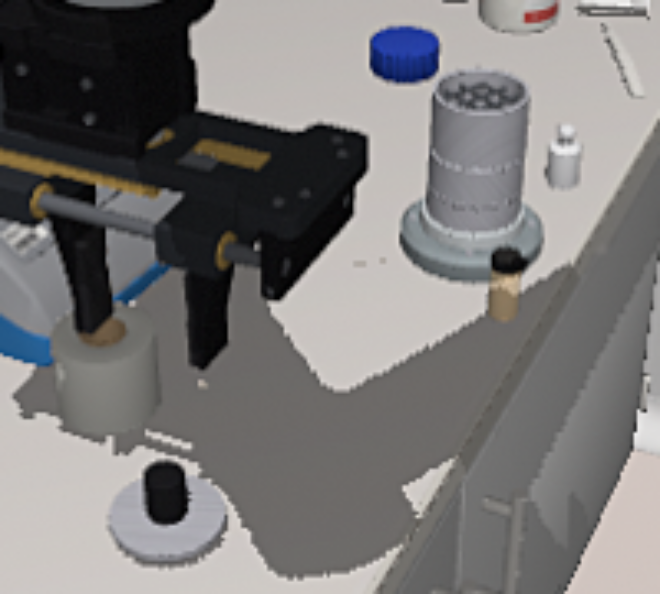

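The stack of three stands straight at (477,165), rim near 114 mm. The gripper is over the lid at (168,514) with the film roll clear, so I'll descend and grip the knob.

steer_hand(
  deltas=[
    {"aperture": 0.6,"y": 0.0006,"z": 0.04},
    {"aperture": 0.6,"y": 0.0006,"z": 0.08},
    {"aperture": 0.6,"y": 0.0006,"z": 0.095},
    {"aperture": 0.6,"y": 0.0006,"z": 0.102},
    {"aperture": 0.6,"y": 0.0006,"z": 0.102},
    {"aperture": 0,"y": 0.0006,"z": 0.102},
    {"aperture": 0,"y": 0.0006,"z": 0.102},
    {"aperture": 0,"y": 0.0006,"z": 0.102},
  ],
)

```text
time_s: 15.45
tcp_pos: [0.4881, 0.3223, 0.0208]
ee_rot: [[0.0, -1.0, 0.002], [-1.0, -0.0, 0.002], [-0.002, -0.002, -1.0]]
wrist_force: [0.2, -0.7, -0.9]
gripper_width: 0.411
gripper_force: 0.0
```

steer_hand(
  deltas=[
    {"aperture": 0},
    {"aperture": 0},
    {"aperture": 0},
    {"aperture": 0},
  ],
)

```text
time_s: 15.85
tcp_pos: [0.4877, 0.3219, 0.02]
ee_rot: [[0.0, -1.0, 0.0], [-1.0, -0.0, 0.0], [-0.0, -0.0, -1.0]]
wrist_force: [-0.6, -0.9, 3.0]
gripper_width: 0.242
gripper_force: 30.0
```

```bash
python3 go.py .4428 .009 .18
```

```text
shift [ 0.3128  0.0449 -0.1601] rot [-0.02  0.02  0.02] t 15.85 w 0.242 F [-0.6 -0.9  3. ] tcp [0.4877 0.3219 0.02  ] j [ 49.  31. -19.   0. -41. -49.]
```

steer_hand(
  deltas=[
    {"aperture": 0,"z": -0.04},
    {"aperture": 0,"z": -0.09},
    {"aperture": 0,"x": 0.01,"y": 0.002,"z": -0.135},
    {"aperture": 0,"x": 0.05,"y": 0.007,"z": -0.16},
    {"aperture": 0,"x": 0.098,"y": 0.014,"z": -0.16},
    {"aperture": 0,"x": 0.146,"y": 0.021,"z": -0.16},
    {"aperture": 0,"x": 0.194,"y": 0.028,"z": -0.16},
    {"aperture": 0,"x": 0.242,"y": 0.035,"z": -0.16},
  ],
)

```text
time_s: 16.65
tcp_pos: [0.4515, 0.0779, 0.1793]
ee_rot: [[0.001, -1.0, -0.0], [-1.0, -0.001, 0.0], [-0.0, 0.0, -1.0]]
wrist_force: [0.2, -0.7, -0.8]
gripper_width: 0.246
gripper_force: 30.0
```

steer_hand(
  deltas=[
    {"aperture": 0,"x": 0.047,"y": 0.006},
    {"aperture": 0,"x": 0.071,"y": 0.01},
    {"aperture": 0,"x": 0.071,"y": 0.01},
    {"aperture": 0,"x": 0.071,"y": 0.01},
  ],
)

```text
time_s: 17.05
tcp_pos: [0.4425, 0.0083, 0.1794]
ee_rot: [[-0.001, -1.0, 0.0], [-1.0, 0.001, 0.0], [-0.0, -0.0, -1.0]]
wrist_force: [-0.8, -1.4, -0.4]
gripper_width: 0.244
gripper_force: 30.0
```

```bash
python3 go.py .4428 .0092 .1285
```

```text
shift [-0.0009 -0.0003  0.0509] rot [-0.01  0.01 -0.08] t 17.05 w 0.244 F [-0.8 -1.4 -0.4] tcp [0.4425 0.0083 0.1794] j [ 22.   6. -28.  -0. -56. -22.]
```

steer_hand(
  deltas=[
    {"aperture": 0,"x": -0.0006,"y": -0.0003,"z": 0.025},
    {"aperture": 0,"x": -0.0006,"y": -0.0003,"z": 0.04},
    {"aperture": 0,"x": -0.0006,"y": -0.0003,"z": 0.046},
    {"aperture": 0,"x": -0.0006,"y": -0.0003,"z": 0.0505},
    {"aperture": 0,"x": -0.0006,"y": -0.0003,"z": 0.0505},
    {"aperture": 0,"x": -0.0006,"y": -0.0003,"z": 0.0505},
  ],
)

```text
time_s: 17.65
tcp_pos: [0.4434, 0.0097, 0.1295]
ee_rot: [[0.001, -1.0, 0.001], [-1.0, -0.001, 0.0], [-0.0, -0.001, -1.0]]
wrist_force: [1.2, 0.8, -0.7]
gripper_width: 0.246
gripper_force: 30.0
```

```bash
python3 go.py .4428 .0092 .126
```

```text
shift [0.0005 0.0006 0.0035] rot [-0.07  0.01  0.04] t 17.65 w 0.246 F [ 1.2  0.8 -0.7] tcp [0.4434 0.0097 0.1295] j [ 22.  10. -32.   0. -48. -22.]
```

steer_hand(
  deltas=[
    {"aperture": 0,"y": 0.0004,"z": 0.002},
    {"aperture": 0,"y": 0.0004,"z": 0.0028},
    {"aperture": 0.5,"y": 0.0004,"z": 0.0025},
    {"aperture": 0.6,"y": 0.0004,"z": 0.0025},
    {"aperture": 0.6,"y": 0.0004,"z": 0.0025},
    {"aperture": 0.6,"y": 0.0004,"z": 0.0025},
    {"aperture": 0.6,"y": 0.0004,"z": -0.04},
    {"aperture": 0.6,"y": 0.0004,"z": -0.09},
  ],
)

```text
time_s: 18.45
tcp_pos: [0.441, 0.0088, 0.2185]
ee_rot: [[-0.0, -1.0, -0.006], [-1.0, 0.0, -0.002], [0.002, 0.006, -1.0]]
wrist_force: [1.7, 1.0, 0.7]
gripper_width: 0.59
gripper_force: 0.0
```

steer_hand(
  deltas=[
    {"aperture": 0.6,"x": -0.05,"z": -0.02},
    {"aperture": 0.6,"x": -0.1,"z": -0.02},
    {"aperture": 0.6,"x": -0.15,"z": -0.02},
    {"aperture": 0.6,"x": -0.15,"z": -0.02},
    {"aperture": 0.6,"x": -0.15,"z": -0.02},
  ],
)

```text
time_s: 18.95
tcp_pos: [0.4421, 0.1604, 0.2387]
ee_rot: [[0.003, -1.0, -0.001], [-1.0, -0.003, -0.0], [0.0, 0.001, -1.0]]
wrist_force: [0.0, -0.1, -0.3]
gripper_width: 0.6
gripper_force: 0.0
```

```bash
python3 chk.py .4425 .009 .12; python3 - <<'E'
from station import r; import cv2
a=r.capture("side")["pixels"][105:285,255:455,::-1]; cv2.imwrite("pics/s6.png",cv2.resize(a,None,fx=3.3,fy=3.3))
E
```

```text
top 376 top z [0.1187 0.1203 0.1218] [0.443  0.0093 0.0291]
side 302 top z [0.1177 0.1185 0.1193] [0.4396 0.0103 0.0295]
```

View pics/s6.png

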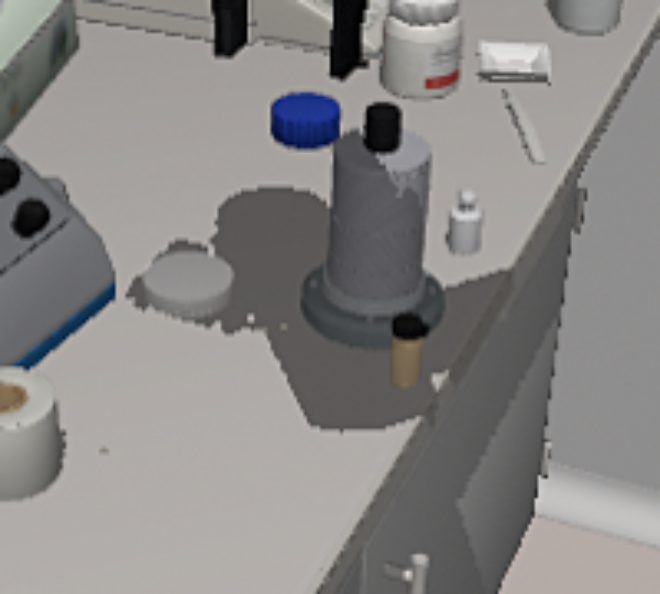

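The lid lies flat on the stack (knob at (382,128), disc top at 120 mm as expected). The bystanders in view are undisturbed and the gripper is clear, so I'm handing in.

```bash
python3 -c "
from station import r; print(r.finish_job())"
```

```text
the job is handed in; nothing more can be done
None
```

The pan, fine sieve, coarse sieve and lid are stacked seated and upright on the shaker base, no bystander was touched as far as the pictures show, and the job was handed in at about 19 s; no verdict was returned.

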